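# Post a mounted printing plate into the light-tight plate box

### The job

Take the tallest plate out of the drying rack, feed it upright through the slot in the top of the grey plate box, and push it down until its top edge is flush with the slot. The slot plate is clamped a little off the box's centre, so feel for the slot with the plate's lower edge, gently (never more than 60 N on the box), and leave everything else where it stands.

Things in the scene. Friction and masses are not known exactly. Their poses are not given: they have to be found in the camera images.
- plate_center (a point): centre (half-way up) of the plate to post: a flat printing plate, aluminium face bonded on plywood, 90 mm wide (its x), 9 mm thick (its y), 100 mm high (its z), about 0.11 kg; the tallest of three plates, standing upright in one of the rack's three grooves. 50 mm from this point to its top and bottom edges. To be grasped across its thickness near the top edge. 
- box_top (a point): centre of the grey box's top, level with the upper face of its steel slot plate (5 mm thick), which has one through slot 94 mm long (along x), 12 mm wide (along y), no chamfer. The slot is centred here along x, but the plate is clamped in elongated holes: along y the slot's centre lies anywhere up to 10 mm to either side, not measured, and stays put under pushes below 40 N. z up.
- box: fixed grey plate box, 150 (x) x 130 (y) x 105 mm high to the upper face of the slot plate (140 x 101 mm) that forms its top; origin under its centre on the table; axes as for box_top
- box_floor (a point): centre of the box's inner floor, 99 mm below the slot plate's upper face, so the posted plate stops hard with its top edge about 1 mm above the slot plate. On the way, 5 to 25 mm under the top, two round sprung felt bars (the light seal, centred on the slot) nip the plate: its lower edge meets up to 15 N there, then a few N of rubbing, which holds the plate when let go.
- rack: fixed wooden drying rack, 110 (x) x 220 (y) x 27 mm high, origin under its centre on the table. Three grooves along its x, at y = -70, 0 and +70 mm, 12 mm wide and 15 mm deep, their floor 12 mm above the table; one plate stands in each
- small_plate_a: bystander, a smaller plate 80 x 9 x 55 mm high in another groove of the rack; origin at the middle of its foot
- small_plate_b: bystander, a smaller plate 60 x 9 x 50 mm high in another groove of the rack; origin at the middle of its foot
- ink_tin: bystander, low steel tin, 64 mm across, 42 high, between rack and box; origin under its centre
- jar: bystander, glass jar 66 mm across, 100 high, beyond the tin; origin under its centre
- palette_knife: bystander, spatula about 180 mm long lying between rack and box, nearest the robot; origin on the table under it
Not all that is in view belongs to the job. Leave any green look-alike of the box alone.

How it is judged:
On the way, in this order (a step that is already met when the one before it is completed fails the run):
1. the tall plate is lifted clear of the rack (height (world z) of plate_center above 0.12 m), for 0.1 s.
2. its lower edge has been fed at least 20 mm down into the slot (x of plate_center in the frame of box between -0.007 and 0.007 m and y of plate_center in the frame of box between -0.014 and 0.014 m and angle between the z axis of plate_center and the z axis of box_top, either way round below 0.12 rad and z of plate_center in the frame of box below 0.135 m), for 0.1 s.
At the end, for the whole second after the job is handed in: The tall plate stands in the box, through the slot (within 7 mm of the box's centre along x, 14 mm along y, upright within 0.12 rad), its top edge at most 4 mm above the slot plate (its centre less than 59 mm above the box's foot), at rest and released (x of plate_center in the frame of box between -0.007 and 0.007 m and y of plate_center in the frame of box between -0.014 and 0.014 m and angle between the z axis of plate_center and the z axis of box_top, either way round below 0.12 rad and z of plate_center in the frame of box below 0.059 m and linear speed of plate below 0.02 m/s); the robot touches nothing.
It fails at once if the box is pressed with more than 60 N (contact force between box and anything else above 60 N).
It fails at once if one of the other two plates is moved by more than 30 mm (distance of any of small_plate_a, small_plate_b from where it was at the start of the episode above 0.03 m).
It fails at once if another bystander (tin, jar, palette knife) is moved by more than 30 mm (distance of any of ink_tin, jar, palette_knife from where it was at the start of the episode above 0.03 m).
It also fails if it takes over 64 s, if anything falls off the work surface, if the arm or the gripper's body presses on something with over 40 N, if the wrist force passes 120 N, or if a joint passes its speed limit or range.

### The arm

A 6-joint arm with a two-finger parallel gripper is mounted at the origin on the work surface. World frame = base frame: x ahead of the robot, y to its left, z up, the work surface at z = 0. Lengths are in m, angles in rad, forces in N, time in s.
With the tool pointing down it reaches from about 0.325 to 0.9 m from the base axis. Payload 6.1 kg.
Tool frame: the origin (TCP) lies midway between the tips of the shut fingers; the grasp point (between the pads) lies 19 mm behind it; z points along the fingers, y is the line along which they close (so a half turn about z gives the same grasp; the last joint's range is limited). The gripper opens to 87 mm and grips with 3 to 60 N. Pads are 19 mm wide; open, the fingers measure 117 mm over their backs; the gripper's body (75 mm by 190 mm) begins 51 mm behind the grasp point.
Start: joints at [-1.29, 0.22, 1.526, -0, 1.395, -0.126], TCP at [0.247, -0.574, 0.223] pointing down, gripper open.
Joint ranges: [-2.98, 2.98], [-0.91, 2.08], [0.09, 2.57], [-1.24, 4.39], [0.2, 2.65], [-2.68, 2.68]. Speed limits (rad/s): [2.57, 2.57, 3.01, 3.14, 3.14, 3.14].

### API

Orientations are given as a unit quaternion [w, x, y, z].
In Python, from plant import bot gives the robot as it stands.
- The arm moves only by the tool servo_tool, never from a script. Its argument "steps" is a list that holds one entry, the list of rows, each a list of 4 numbers: the shift along the tool's x, y, z scaled (see below), then the turn about the tool's z scaled (see below). A call has 1 to 20 rows; each row is the pose to reach, as a shift and turn from the pose commanded when the call began, along the tool's axes at that moment, turning the shorter way round; what a row does not reach only later rows make up. The controller multiplies each number of a shift by 0.6 m and each number of a turn by 180 degrees. A row lasts 1/8 s, in which the tool goes at most 62.5 mm and 10.7 degrees, less where a joint would pass 70% of its speed; a pose out of reach is approached as far as the arm can. A call with a number of a shift or a turn outside -1 to 1 is refused whole. A call with a gripper value outside its range is refused whole. "jaw" is the closure, from 0 (fully open) to 1 (shut), set as the call begins (left out, the last holds). The fingers move at their own pace and stop on an object; "force" is the grip in N (left out, the last holds). Time passes only in rows, so rows that repeat a pose let the fingers close. It gives the time, the measured TCP pose, the force, the opening and the grip force at its end, in the units of the state.
- bot.get_state(): the state, without advancing time (a new reading comes with each control period).
- bot.camera(name): name is "scene" or "side" or "wrist"; returns a dict with "frame" (400x640x3 uint8, blue, green, red), "fx", "fy", "cx", "cy" (pixels), "rvec" (rotation vector, rad) and "tvec" (3), from world to camera coordinates, as OpenCV has them; the wrist camera has in their place "tool_from_camera" (4x4, takes a point from camera to tool coordinates, whose origin is the TCP and whose axes are the flange's). Camera axes: x right, y down, z forward; pixel columns grow to the right and rows downward; lengths in m; the calibration is good to about 2 mm. A picture is of the moment at which its call begins: read the wrist's pose just before it. There is no depth.
- bot.hand_in(): hands the job in; it is judged then, once.
The state is a dict: "t": time; "joint_pos": joint angles; "qvel": joint speeds; "tau": joint torques, N m; "eef_pos": TCP position; "eef_rot": TCP orientation; "contact_force": force on the tool from outside, world axes, zero at the start; "moment": the same for the moment, N m; "grip_width": finger opening in m; "finger_force": force on a finger pad.
Only numpy, scipy, OpenCV 4.12 (cv2) and the standard library are available. Lean on these libraries where they do the work, as an engineer would, in place of code of your own. Each camera call takes 0.05 s, during which the arm holds its last target. There are 200 camera calls.

## Working session

There is one attempt and no reset: what is moved stays moved. The work goes in short steps, Python scripts to look and compute and a tool call to move; the robot and the scene stay as the last step left them, time stands still between calls to the robot, and variables do not carry over. Pictures are saved under pics/ and viewed, at most 10 in all, crops included, and the job is handed in when it is done.

Besides the shell and the picture viewer there is one more tool, called after ">>>" as a command line: name --argument value ..., lists and objects as JSON in quotes. servo_tool: Moves the arm, as the interface text tells. Its arguments: {"type":"object","properties":{"steps":{"type":"array"},"jaw":{"type":"number"},"force":{"type":"number"}},"required":["steps"]}

```bash
mkdir -p pics; ls
python3 - <<'E'
from plant import bot
import cv2,numpy as np,pickle
s=bot.get_state()
d={}
for n in("scene","side"):
    c=bot.camera(n); d[n]=c; cv2.imwrite(f"pics/{n}0.png",c["frame"])
    R=cv2.Rodrigues(np.array(c["rvec"],float))[0]
    print(n,c["fx"],c["cx"],c["cy"],"cam at",(-R.T@np.array(c["tvec"])).round(3),"fwd",R[2].round(3))
pickle.dump(d,open("cams.pkl","wb"))
for k in("t","eef_pos","eef_rot","contact_force","grip_width"):print(k,s[k])
E
```

```text
pics
scene 468.7825205909766 318.87171700504905 196.49803749239928 cam at [0.984 0.531 0.71 ] fwd [-0.543 -0.548 -0.636]
side 383.4460107417378 317.6319770233523 199.87640284502558 cam at [0.462 0.681 0.729] fwd [ 0.007 -0.734 -0.679]
t 0.0
eef_pos [ 0.24712296 -0.57340085  0.22145095]
eef_rot [-9.52668706e-04  9.79383289e-01  2.02008563e-01 -8.34262778e-05]
contact_force [-0.058025    0.84360944 -0.14432767]
grip_width 0.08718284949386768
```

View pics/scene0.png

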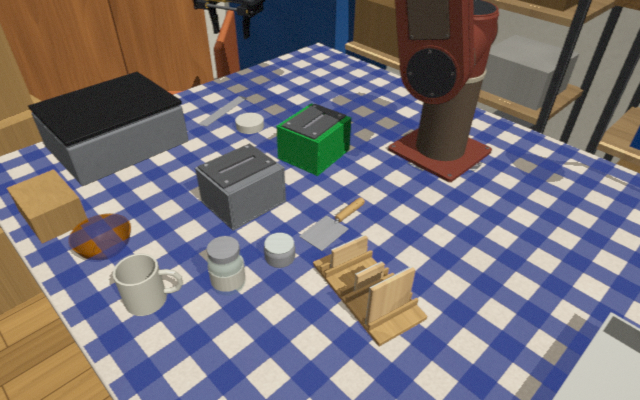

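View pics/side0.png

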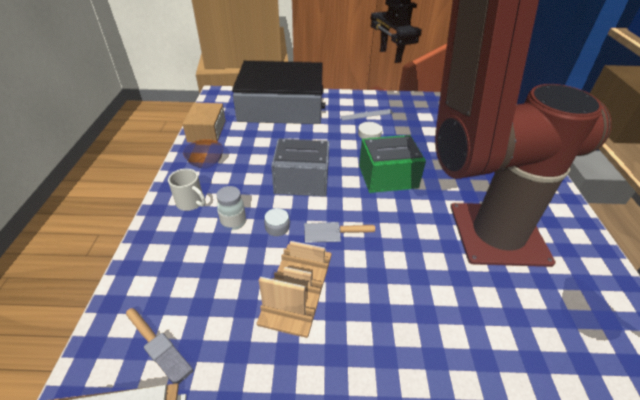

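The grey box sits at about scene (241,185) / side (301,165). The rack is at scene (370,290) / side (297,290), with the tall plate in its end groove nearest the cameras (scene (392,298)). I'll enlarge both.

Run:
```python
import cv2,numpy as np,pickle
d=pickle.load(open("cams.pkl","rb"))
def crop(n,x,y,w=100,h=75,f=4):
    im=cv2.resize(d[n]["frame"][y:y+h,x:x+w],None,fx=f,fy=f,interpolation=cv2.INTER_CUBIC)
    for i in range(0,w,20): cv2.putText(im,str(x+i),(i*f,10),0,.35,(0,0,255),1);cv2.line(im,(i*f,12),(i*f,18),(0,0,255),1)
    for i in range(0,h,20): cv2.putText(im,str(y+i),(0,i*f+4),0,.35,(0,0,255),1)
    return im
a=np.hstack([crop("scene",193,143),crop("side",260,130)])
b=np.hstack([crop("scene",312,230,133,115,3)[:300,:400],crop("side",250,235,133,115,3)[:300,:400]])
h=min(a.shape[1],b.shape[1]); 
cv2.imwrite("pics/crop.png",np.vstack([a[:,:h],b[:,:h]])); print(a.shape,b.shape)
```

```text
(300, 800, 3) (300, 798, 3)
```

View pics/crop.png

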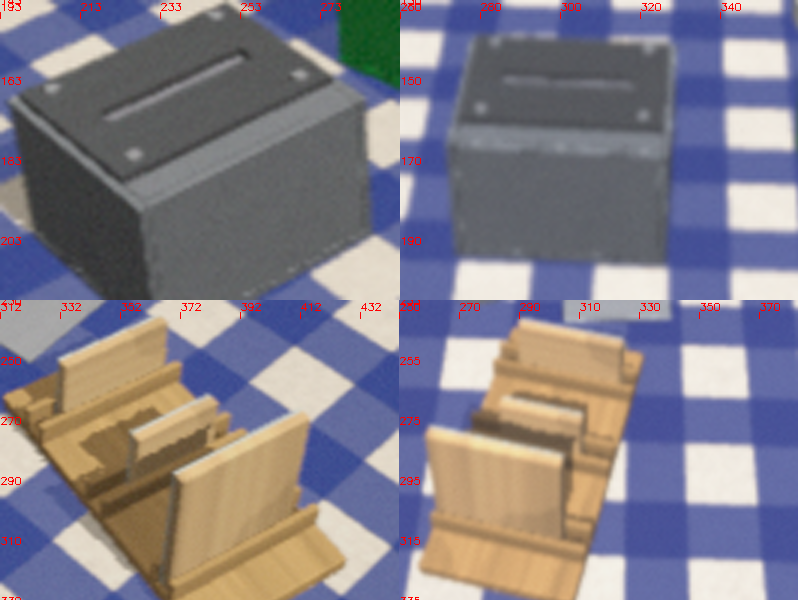

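The crops show the slot ends at scene (219,172.5)/(255,157) and side (286,149.5)/(318,152). The tall plate's top corners are at scene (370,288)/(415,268) and side (260,278)/(307,287). The slot plate sits visibly off towards the far side. Next I'll cast rays for rough poses.

```bash
cat > h.py <<'E'
import cv2,numpy as np,pickle
from scipy.spatial.transform import Rotation as Ro
def quat(q): return Ro.from_quat([q[1],q[2],q[3],q[0]]).as_matrix()
def rays(c,px,st=None):
    K=np.array([[c["fx"],0,c["cx"]],[0,c["fy"],c["cy"]],[0,0,1]])
    v=np.linalg.solve(K,np.c_[np.array(px,float),np.ones(len(px))].T).T
    if "rvec" in c:
        R=cv2.Rodrigues(np.array(c["rvec"],float))[0]; return -R.T@np.ravel(c["tvec"]), v@R
    T=np.eye(4);T[:3,:3]=quat(st["eef_rot"]);T[:3,3]=st["eef_pos"]; T=T@np.array(c["tool_from_camera"])
    return T[:3,3], v@T[:3,:3].T
def onz(c,px,z,st=None):
    o,v=rays(c,px,st); return o+v*((z-o[2])/v[:,2])[:,None]
E
python3 - <<'E'
from h import *
d=pickle.load(open("cams.pkl","rb"))
def sh(t,n,px,z):
    p=onz(d[n],px,z)[:,:2]; e=p[1]-p[0]; print(t,n,p.round(4).tolist(),"mid",p[:2].mean(0).round(4),"len",np.linalg.norm(e).round(4),"yaw",np.degrees(np.arctan2(e[1],e[0])).round(1))
sh("slot","scene",[(219.2,172.5),(255,156.7)],.103)
sh("slot","side",[(285.8,149.5),(318,151.7)],.103)
sh("boxfront","scene",[(229,195),(285,167.5)],.1)
sh("boxleft","scene",[(229,195),(196,168)],.1)
sh("boxfront","side",[(272.5,166.5),(326.5,168.5)],.1)
sh("plate","scene",[(370.3,288.3),(415.3,268.3)],.112)
sh("plate","side",[(259.7,278.3),(307,286.7)],.112)
sh("small1","scene",[(331,250),(366,236.5)],.067)
sh("small2","scene",[(356,273.5),(383,262.5)],.062)
sh("tin,jar","scene",[(279,243),(225,247)],.05)
E
```

```text
slot scene [[0.5653, -0.1981], [0.4718, -0.1928]] mid [ 0.5185 -0.1955] len 0.0937 yaw 176.7
slot side [[0.5626, -0.198], [0.4725, -0.1921]] mid [ 0.5175 -0.1951] len 0.0903 yaw 176.3
boxfront scene [[0.5932, -0.124], [0.4468, -0.1182]] mid [ 0.52   -0.1211] len 0.1465 yaw 177.7
boxleft scene [[0.5932, -0.124], [0.5907, -0.2502]] mid [ 0.592  -0.1871] len 0.1262 yaw -91.1
boxfront side [[0.5916, -0.1232], [0.4481, -0.1217]] mid [ 0.5198 -0.1224] len 0.1435 yaw 179.4
plate scene [[0.5751, 0.2413], [0.4869, 0.2655]] mid [0.531  0.2534] len 0.0915 yaw 164.6
plate side [[0.5744, 0.2429], [0.4821, 0.2586]] mid [0.5282 0.2507] len 0.0936 yaw 170.4
small1 scene [[0.5286, 0.1072], [0.4528, 0.1286]] mid [0.4907 0.1179] len 0.0788 yaw 164.2
small2 scene [[0.5339, 0.1766], [0.4775, 0.1931]] mid [0.5057 0.1848] len 0.0588 yaw 163.7
tin,jar scene [[0.5776, 0.012], [0.6612, -0.0519]] mid [ 0.6194 -0.0199] len 0.1052 yaw -37.4
```

The two views agree: slot at about (0.518,-0.195), box yaw about -2.5°, plate at about (0.53,0.252) with yaw about -15.5°. I'll look at the box with the wrist camera on the way.

>>> servo_tool --steps '[[[0.1,-0.06,-0.1,0.04],[0.2,-0.12,-0.217,0.08],[0.3,-0.18,-0.217,0.143],[0.4,-0.24,-0.217,0.143],[0.5,-0.3,-0.217,0.143],[0.58,-0.35,-0.217,0.143],[0.64,-0.39,-0.217,0.143],[0.669,-0.406,-0.217,0.143],[0.669,-0.406,-0.217,0.143],[0.669,-0.406,-0.217,0.143],[0.669,-0.406,-0.217,0.143]]]'

```text
t: 1.48
eef_pos: [0.5188, -0.1927, 0.3524]
eef_rot: [0.0, 1.0, -0.022, -0.0]
contact_force: [0.4, 0.5, 1.1]
grip_width: 0.0871
finger_force: 0.0
```

Run:
```python
from plant import bot
from h import *
s=bot.get_state();c=bot.camera("wrist")
pickle.dump((s,c),open("w1.pkl","wb")); cv2.imwrite("pics/w1.png",c["frame"])
R=quat(s["eef_rot"]);print(s["t"],s["eef_pos"],np.degrees(np.arctan2(R[1,0],R[0,0])),R[:,2],s["joint_pos"]);print(np.array(c["tool_from_camera"]).round(3),c["fx"])
```

```text
1.475 [ 0.51881231 -0.19267285  0.35242406] -2.52396743099927 [-8.05086851e-04 -2.21172941e-04 -9.99999651e-01] [-4.97729231e-01 -3.52058026e-03  1.52913991e+00 -5.79318599e-04
  1.61657512e+00  1.11709220e+00]
[[ 0.001 -0.964 -0.264  0.072]
 [ 1.     0.001  0.    -0.   ]
 [ 0.    -0.264  0.964 -0.162]
 [ 0.     0.     0.     1.   ]] 326.51632244133657
```

View pics/w1.png

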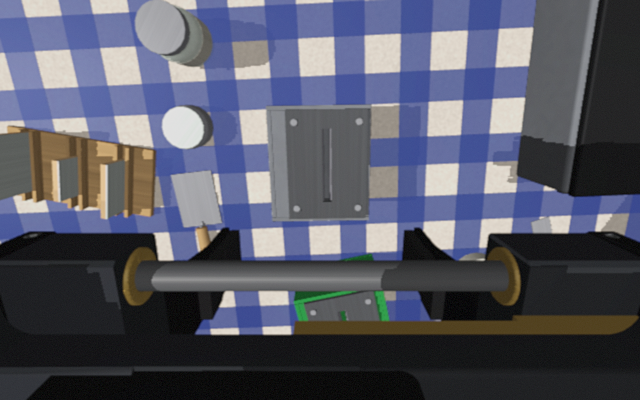

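The wrist view shows the slot at columns 322–331, rows 128–203, and the slot plate at columns 286–370, rows 107–218. I'll measure both by masks.

Run:
```python
from h import *
s,c=pickle.load(open("w1.pkl","rb"));g=cv2.cvtColor(c["frame"],cv2.COLOR_BGR2GRAY)
for r in(135,150,165,180,195):print(r,g[r,264:376].tolist()) if r in(150,) else print(r,g[r,316:338].tolist())
for q in(324,327,329):print(q,"top",g[120:136,q].tolist(),"bot",g[194:212,q].tolist())
hsv=cv2.cvtColor(c["frame"],cv2.COLOR_BGR2HSV)
m=((hsv[...,1]<60)&(g<150)).astype(np.uint8)
m[:, :255]=0;m[:,385:]=0;m[230:]=0;m=cv2.morphologyEx(m,cv2.MORPH_OPEN,np.ones((5,5)))
cs=max(cv2.findContours(m,0,1)[0],key=cv2.contourArea);print("rect",cv2.minAreaRect(cs),cv2.boundingRect(cs))
print(g[100:116,300].tolist(),g[210:228,300].tolist(),g[210:228,350].tolist())
```

```text
135 [97, 97, 97, 96, 96, 88, 78, 76, 83, 87, 84, 83, 81, 101, 125, 111, 96, 93, 94, 93, 93, 94]
150 [116, 120, 118, 122, 134, 139, 137, 129, 125, 134, 137, 135, 137, 135, 135, 136, 136, 135, 135, 136, 136, 129, 112, 94, 90, 90, 91, 93, 94, 92, 92, 91, 91, 91, 92, 92, 93, 91, 91, 91, 92, 93, 94, 93, 94, 93, 93, 93, 93, 91, 91, 92, 94, 96, 95, 96, 95, 92, 81, 73, 76, 84, 87, 84, 80, 103, 130, 122, 98, 91, 91, 92, 95, 95, 94, 92, 92, 92, 92, 92, 93, 92, 93, 91, 92, 91, 93, 94, 94, 93, 92, 93, 94, 93, 92, 91, 92, 92, 97, 96, 95, 94, 92, 86, 86, 86, 91, 95, 94, 96, 95, 96]
165 [93, 96, 96, 93, 93, 91, 82, 73, 74, 82, 84, 80, 80, 101, 131, 121, 97, 90, 91, 91, 93, 94]
180 [89, 94, 96, 95, 95, 90, 84, 76, 78, 84, 86, 84, 84, 103, 123, 113, 94, 89, 92, 93, 92, 93]
195 [89, 91, 93, 92, 92, 91, 87, 78, 77, 83, 87, 85, 80, 75, 100, 122, 100, 91, 91, 91, 90, 94]
324 top [93, 92, 93, 94, 92, 93, 93, 93, 90, 86, 86, 86, 85, 84, 83, 83] bot [76, 77, 76, 74, 64, 61, 57, 54, 83, 92, 91, 92, 91, 91, 92, 90, 93, 92]
327 top [92, 94, 93, 93, 93, 92, 92, 91, 89, 84, 84, 82, 84, 83, 84, 83] bot [84, 85, 85, 83, 63, 53, 48, 54, 84, 91, 91, 90, 91, 91, 91, 89, 91, 91]
329 top [94, 93, 93, 94, 95, 93, 93, 93, 94, 101, 102, 100, 101, 102, 101, 101] bot [78, 75, 75, 75, 65, 60, 47, 51, 86, 96, 93, 93, 94, 94, 94, 94, 93, 94]
rect ((325.0217590332031, 162.4150390625), (115.5555419921875, 114.81717681884766), 89.11859893798828) (267, 104, 116, 117)
[90, 89, 91, 90, 90, 106, 133, 140, 132, 103, 89, 91, 91, 91, 93, 93] [90, 87, 88, 89, 90, 87, 87, 87, 97, 129, 133, 101, 83, 82, 84, 81, 88, 108] [92, 91, 91, 91, 92, 89, 88, 97, 124, 133, 105, 84, 86, 83, 91, 109, 112, 112]
```

Run:
```python
from h import *
s,c=pickle.load(open("w1.pkl","rb"))
p=onz(c,[(326.4,128.6),(326.8,202),(321.3,165),(331.6,165)],.105,s)[:,:2]
print(p.round(4).tolist(),"mid",p[:2].mean(0),"len",np.linalg.norm(p[1]-p[0]),"wid",np.linalg.norm(p[3]-p[2]))
q=onz(c,[(300,108.5),(300,219),(350,218),(286,150),(367.5,150)],.105,s)[:,:2];print(q.round(4).tolist(),np.linalg.norm(q[1]-q[0]),np.linalg.norm(q[4]-q[3]))
b=onz(c,[(268,150)],.1,s);print(b)
for P in (p,):
  e=P[0]-P[1];print("yaw",np.degrees(np.arctan2(e[1],e[0])))
```

```text
[[0.5649, -0.201], [0.471, -0.1979], [0.52, -0.1928], [0.5194, -0.2059]] mid [ 0.51790845 -0.19948677] len 0.09393822325531526 wid 0.01303031348183637
[[0.59, -0.1701], [0.4491, -0.1616], [0.4476, -0.2278], [0.5408, -0.1496], [0.5364, -0.2513]] 0.1412361501105288 0.10185204435942538
[[ 0.54114827 -0.12626568  0.1       ]]
yaw -1.8833978022824114
```

>>> servo_tool --steps '[[[0,-0.06,0,0.01],[-0.014,-0.15,0,0.03],[-0.014,-0.25,0,0.072],[-0.014,-0.35,0,0.072],[-0.014,-0.45,0,0.072],[-0.014,-0.55,0,0.072],[-0.014,-0.64,0,0.072],[-0.014,-0.71,0,0.072],[-0.014,-0.742,0,0.072],[-0.014,-0.742,0,0.072],[-0.014,-0.742,0,0.072],[-0.014,-0.742,0,0.072]]]'

```text
t: 3.02
eef_pos: [0.5304, 0.2521, 0.3529]
eef_rot: [0.0, 0.991, -0.135, 0.0]
contact_force: [-0.6, -0.8, 0.1]
grip_width: 0.0871
finger_force: 0.0
```

Run:
```python
from plant import bot
from h import *
s=bot.get_state();c=bot.camera("wrist")
pickle.dump((s,c),open("w2.pkl","wb"))
R=quat(s["eef_rot"]);print(s["t"],s["eef_pos"],np.degrees(np.arctan2(R[1,0],R[0,0])),s["joint_pos"])
f=c["frame"];im=cv2.resize(f[70:270,180:440],None,fx=3,fy=3,interpolation=cv2.INTER_CUBIC);cv2.imwrite("pics/w2.png",im)
```

```text
3.025 [0.53041552 0.25212535 0.35294826] -15.513413290249652 [ 3.09712771e-01  7.86882507e-02  1.44366412e+00 -3.89231272e-04
  1.61902603e+00  2.15125047e+00]
```

View pics/w2.png

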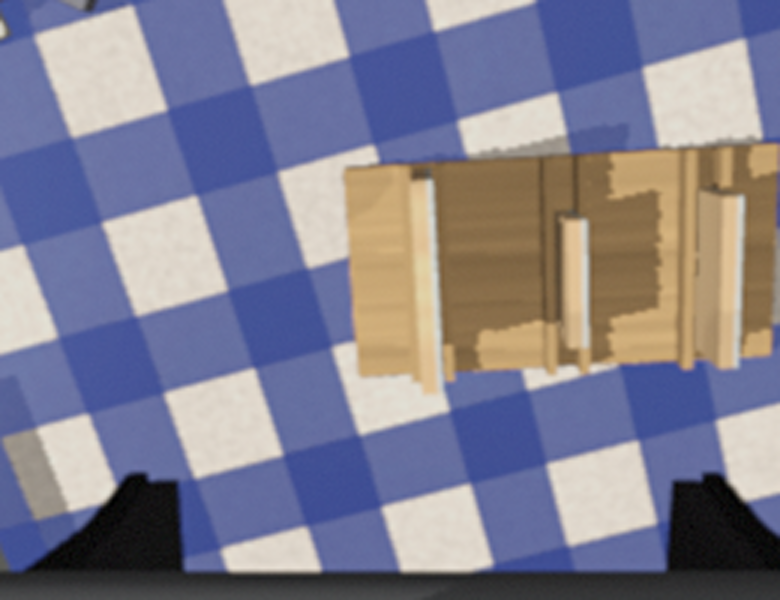

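The wrist view shows the tall plate's top edge (wood plus a pale aluminium face) running from crop (423,178) to (432,392), which is px (321,129) to (324,201). The smaller plates are to its right.

Run:
```python
from h import *
s,c=pickle.load(open("w2.pkl","rb"))
p=onz(c,[(317.5,129.4),(325,129.4),(320.6,201),(327.4,201)],.112,s)[:,:2]
a=p[:2].mean(0);b=p[2:].mean(0);e=a-b
print("mid",(a+b)/2,"len",np.linalg.norm(e),"wid",np.linalg.norm(p[0]-p[1]),np.linalg.norm(p[2]-p[3]),"yaw",np.degrees(np.arctan2(e[1],e[0])))
# rack ends at z=.027
r=onz(c,[(180+345/3,70+170/3),(180+358/3,70+376/3)],.027,s)[:,:2];e=r[0]-r[1];print(r,np.linalg.norm(e),"yaw",np.degrees(np.arctan2(e[1],e[0])))
R=quat(s["eef_rot"]);print("delta tool",R.T@np.r_[(a+b)/2-s["eef_pos"][:2],0])
```

```text
mid [0.53087863 0.2500733 ] len 0.09021297788917683 wid 0.009074438284667693 0.008722669795344966 yaw -13.189523481561952
[[0.58354239 0.27719166]
 [0.48210805 0.30052591]] 0.10408368192260158 yaw -12.955097309652496
delta tool [9.95090920e-04 1.85343140e-03 7.75214822e-07]
```

Length (90 mm), width (9 mm) and yaw (-13.1°, same as the rack) all check out. I'll descend, grip and lift.

>>> servo_tool --steps '[[[0.0017,0.0031,0.05,-0.0133],[0.0017,0.0031,0.13,-0.0133],[0.0017,0.0031,0.22,-0.0133],[0.0017,0.0031,0.3,-0.0133],[0.0017,0.0031,0.36,-0.0133],[0.0017,0.0031,0.41,-0.0133],[0.0017,0.0031,0.435,-0.0133],[0.0017,0.0031,0.4465,-0.0133],[0.0017,0.0031,0.4465,-0.0133],[0.0017,0.0031,0.4465,-0.0133]]]' --jaw 0

```text
t: 4.32
eef_pos: [0.5315, 0.2519, 0.0863]
eef_rot: [-0.0, 0.994, -0.113, 0.001]
contact_force: [-0.3, -0.7, -0.4]
grip_width: 0.0871
finger_force: 0.0
```

>>> servo_tool --steps '[[[0,0,0,0],[0,0,0,0],[0,0,0,0],[0,0,0,0],[0,0,0,0],[0,0,0,0],[0,0,0,0],[0,0,0,0]]]' --jaw 1 --force 30

```text
t: 5.32
eef_pos: [0.5305, 0.2516, 0.0848]
eef_rot: [0.0, 0.994, -0.113, -0.0]
contact_force: [0.0, 0.8, 0.1]
grip_width: 0.0144
finger_force: 0.0
```

>>> servo_tool --steps '[[[0,0.0026,0,0],[0,0.0026,0,0],[0,0.0026,0,0],[0,0.0026,0,0]]]'

```text
t: 5.82
eef_pos: [0.5302, 0.2501, 0.0848]
eef_rot: [0.0, 0.994, -0.113, -0.0]
contact_force: [0.2, 0.1, 0.9]
grip_width: 0.009
finger_force: 30.0
```

>>> servo_tool --steps '[[[0,0,-0.01,0],[0,0,-0.03,0],[0,0,-0.06,0],[0,0,-0.11,0],[0,0,-0.16,0],[0,0,-0.21,0],[0,0,-0.25,0],[0,0,-0.275,0],[0,0,-0.275,0],[0,0,-0.275,0]]]'

```text
t: 7.08
eef_pos: [0.5296, 0.2499, 0.2488]
eef_rot: [0.0, 0.994, -0.113, -0.001]
contact_force: [0.2, 0.4, -1.4]
grip_width: 0.0088
finger_force: 30.0
```

Run:
```python
from plant import bot
from h import *
s=bot.get_state()
R=quat(s["eef_rot"]);print(s["t"],s["eef_pos"],np.degrees(np.arctan2(R[1,0],R[0,0])),s["contact_force"],s["moment"],s["grip_width"])
d=np.array([.518,-.198,.235])-s["eef_pos"];print((R.T@d/.6).round(4))
w=s,c=s,bot.camera("wrist");pickle.dump(w,open("w3.pkl","wb"))
a=c["frame"][60:300,160:480];b=bot.camera("scene")["frame"][80:320,240:560]
cv2.imwrite("pics/lift.png",cv2.resize(np.hstack([a,b]),None,fx=1.25,fy=1.25))
```

```text
7.075 [0.5296214  0.24989928 0.24879763] -13.001440053803744 [ 0.2468927   0.40785631 -1.38476651] [0.07376807 0.01256499 0.01540323] 0.008786182955789465
[0.1491 0.7317 0.0234]
```

View pics/lift.png

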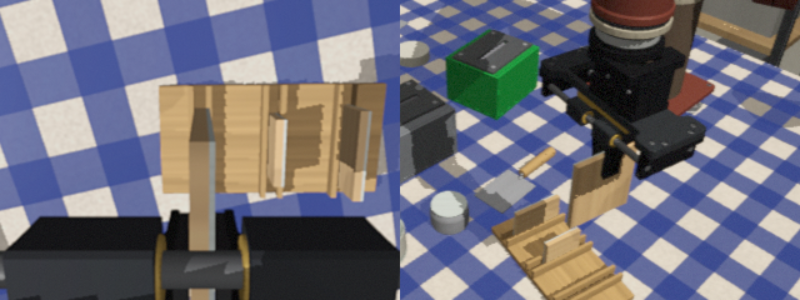

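The plate is held square in the fingers and the rack is otherwise undisturbed. Now to a point above the slot.

>>> servo_tool --steps '[[[0.005,0.03,0,0],[0.02,0.1,0,-0.02],[0.04,0.19,0.01,-0.04],[0.06,0.28,0.01,-0.0594],[0.08,0.37,0.02,-0.0594],[0.1,0.46,0.023,-0.0594],[0.115,0.55,0.023,-0.0594],[0.13,0.63,0.023,-0.0594],[0.14,0.69,0.023,-0.0594],[0.1482,0.725,0.023,-0.0594],[0.1482,0.7337,0.023,-0.0594],[0.1482,0.7337,0.023,-0.0594],[0.1482,0.7337,0.023,-0.0594],[0.1482,0.7337,0.023,-0.0594]]]'

```text
t: 8.93
eef_pos: [0.518, -0.1978, 0.2361]
eef_rot: [-0.0, 1.0, -0.019, 0.0]
contact_force: [-0.5, 0.4, -1.2]
grip_width: 0.0086
finger_force: 30.0
```

Run:
```python
from plant import bot
from h import *
s=bot.get_state()
R=quat(s["eef_rot"]);print(s["t"],s["eef_pos"],np.degrees(np.arctan2(R[1,0],R[0,0])),s["contact_force"],s["moment"],s["grip_width"])
d=np.array([.5172,-.199,.19])-s["eef_pos"];print((R.T@d/.6).round(4))
b=bot.camera("scene");c=bot.camera("side");pickle.dump((s,b,c),open("w4.pkl","wb"))
def cr(f,x,y):
    return cv2.resize(f[y:y+150,x:x+100],None,fx=4,fy=4,interpolation=cv2.INTER_CUBIC)
cv2.imwrite("pics/over.png",np.hstack([cr(b["frame"],190,80),cr(c["frame"],255,65)]))
```

```text
8.925 [ 0.51804867 -0.19775457  0.23611481] -2.2159763583158485 [-0.45176074  0.388706   -1.2196102 ] [-0.04208238  0.0268559  -0.02073977] 0.0086010035845
[-0.0013  0.0021  0.0769]
```

View pics/over.png

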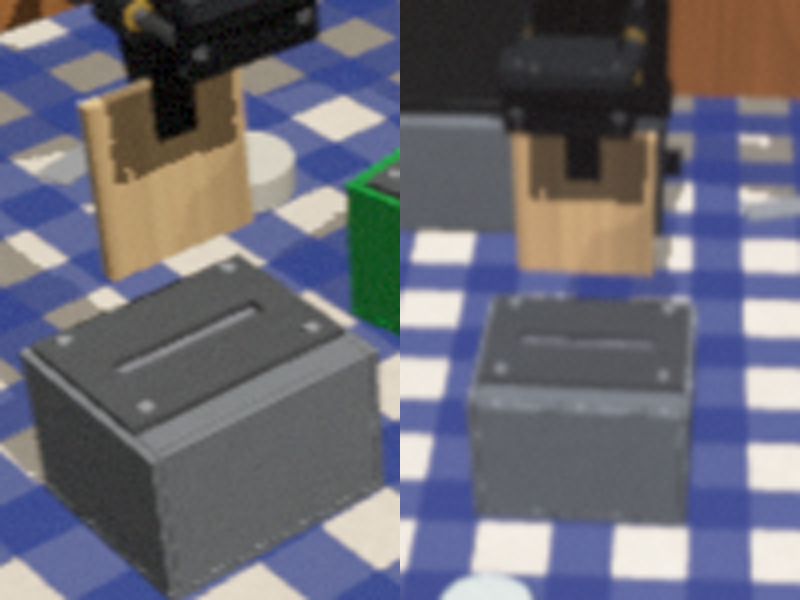

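Both views show the plate square above the slot, with lower corners at scene (218,150)/(253,135) and side (285,132.5)/(319,133.8). I'll compare these with the slot ends seen by the same cameras.

Run:
```python
from h import *
s,b,c=pickle.load(open("w4.pkl","rb"))
zb=s["eef_pos"][2]-.073
for n,cam,pl,sl in(("scene",b,[(218,150),(253.2,135.2)],[(219.2,172.5),(255,156.7)]),("side",c,[(285,132.5),(318.7,133.8)],[(285.8,149.8),(318.3,151.4)])):
    p=onz(cam,pl,zb)[:,:2];q=onz(cam,sl,.103)[:,:2]
    for t,v in(("plate",p),("slot",q)):
        e=v[1]-v[0];print(n,t,v.mean(0).round(4),np.linalg.norm(e).round(4),np.degrees(np.arctan2(-e[1],-e[0])).round(2))
    print(" 3z sens",(onz(cam,pl[:1],zb+.001)-onz(cam,pl[:1],zb)).round(4))
```

```text
scene plate [ 0.519  -0.1905] 0.0889 -2.67
scene slot [ 0.5185 -0.1955] 0.0937 -3.29
 3z sens [[0.0008 0.0013 0.001 ]]
side plate [ 0.5167 -0.1904] 0.0902 -0.93
side slot [ 0.5171 -0.1951] 0.0909 -1.88
 3z sens [[-0.0002  0.0015  0.001 ]]
```

Plate and slot line up in x within 0.5 mm. The y target of about -0.199 is consistent across the cameras. Approach to just above the slot plate.

>>> servo_tool --steps '[[[0,0.001,0.01,0.002],[-0.0005,0.0021,0.025,0.002],[-0.0005,0.0021,0.045,0.002],[-0.0005,0.0021,0.06,0.002],[-0.0005,0.0021,0.07,0.002],[-0.0005,0.0021,0.078,0.002],[-0.0005,0.0021,0.082,0.002],[-0.0005,0.0021,0.083,0.002],[-0.0005,0.0021,0.083,0.002],[-0.0005,0.0021,0.083,0.002]]]'

```text
t: 10.28
eef_pos: [0.5176, -0.2001, 0.1865]
eef_rot: [0.0, 1.0, -0.023, 0.0]
contact_force: [0.4, -0.7, -0.7]
grip_width: 0.0087
finger_force: 30.0
```

>>> servo_tool --steps '[[[0,0,0.002,0],[0,0,0.004,0],[0,0,0.006,0],[0,0,0.008,0],[0,0,0.01,0],[0,0,0.012,0],[0,0,0.014,0],[0,0,0.014,0]]]'

```text
t: 11.28
eef_pos: [0.5174, -0.2, 0.1777]
eef_rot: [-0.0, 1.0, -0.023, -0.0]
contact_force: [-0.4, -0.3, -0.5]
grip_width: 0.0087
finger_force: 30.0
```

>>> servo_tool --steps '[[[0,0,0.001,0],[0,0,0.002,0],[0,0,0.003,0],[0,0,0.004,0],[0,0,0.005,0],[0,0,0.005,0]]]'

```text
t: 12.02
eef_pos: [0.5174, -0.2001, 0.1748]
eef_rot: [-0.0, 1.0, -0.023, -0.0]
contact_force: [-0.7, 0.8, -1.9]
grip_width: 0.0089
finger_force: 30.0
```

>>> servo_tool --steps '[[[0,0,0.0015,0],[0,0,0.003,0],[0,0,0.0045,0],[0,0,0.006,0],[0,0,0.0075,0],[0,0,0.0075,0]]]'

```text
t: 12.78
eef_pos: [0.5174, -0.2, 0.1702]
eef_rot: [-0.0, 1.0, -0.023, -0.0]
contact_force: [-0.6, 0.1, -0.5]
grip_width: 0.0092
finger_force: 30.0
```

The edge is 7 mm in without any force, so it found the slot. Now on through the felt seal.

>>> servo_tool --steps '[[[0,0,0.003,0],[0,0,0.006,0],[0,0,0.009,0],[0,0,0.012,0],[0,0,0.015,0],[0,0,0.018,0],[0,0,0.018,0]]]'

```text
t: 13.65
eef_pos: [0.5173, -0.2, 0.159]
eef_rot: [-0.0, 1.0, -0.023, -0.0]
contact_force: [2.3, 1.7, -1.1]
grip_width: 0.0085
finger_force: 30.0
```

>>> servo_tool --steps '[[[0,0,0.004,0],[0,0,0.008,0],[0,0,0.012,0],[0,0,0.016,0],[0,0,0.02,0],[0,0,0.02,0]]]'

```text
t: 14.4
eef_pos: [0.5173, -0.1999, 0.1471]
eef_rot: [-0.0, 1.0, -0.023, -0.0]
contact_force: [1.0, -0.3, -1.7]
grip_width: 0.0089
finger_force: 30.0
```

The seal force I expected isn't showing, so I'll look before going on.

Run:
```python
from plant import bot
from h import *
b=bot.camera("scene");c=bot.camera("side")
def cr(f,x,y):
    return cv2.resize(f[y:y+150,x:x+100],None,fx=4,fy=4,interpolation=cv2.INTER_CUBIC)
cv2.imwrite("pics/in.png",np.hstack([cr(b["frame"],190,80),cr(c["frame"],255,65)]))
```

```text
(no output)
```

View pics/in.png

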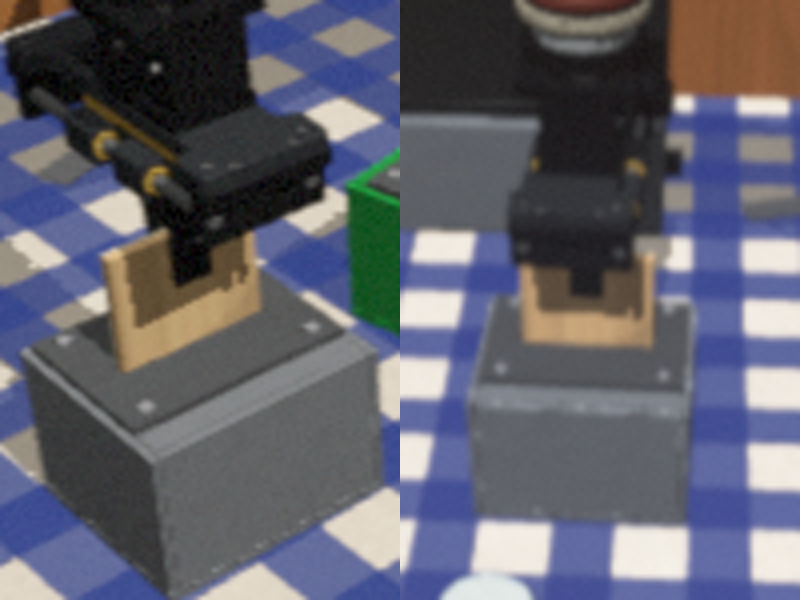

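The plate is through the slot and square, about 65 mm still showing above the slot plate. I'll feed it down while gripped.

>>> servo_tool --steps '[[[0,0,0.005,0],[0,0,0.01,0],[0,0,0.015,0],[0,0,0.02,0],[0,0,0.025,0],[0,0,0.03,0],[0,0,0.035,0],[0,0,0.04,0],[0,0,0.045,0],[0,0,0.05,0],[0,0,0.055,0],[0,0,0.055,0]]]'

```text
t: 16.0
eef_pos: [0.5174, -0.1999, 0.114]
eef_rot: [-0.0, 1.0, -0.023, -0.0]
contact_force: [0.7, -0.1, -2.8]
grip_width: 0.009
finger_force: 30.0
```

>>> servo_tool --steps '[[[0,0,0,0],[0,0,0,0],[0,0,0,0],[0,0,0,0],[0,0,0,0]]]' --jaw 0.5

```text
t: 16.62
eef_pos: [0.5175, -0.2001, 0.1146]
eef_rot: [0.0, 1.0, -0.023, 0.0]
contact_force: [0.1, 0.8, -1.0]
grip_width: 0.0425
finger_force: 0.0
```

>>> servo_tool --steps '[[[0,0,-0.01,0],[0,0,-0.03,0],[0,0,-0.05,0],[0,0,-0.07,0],[0,0,-0.08,0],[0,0,-0.08,0]]]'

```text
t: 17.38
eef_pos: [0.5178, -0.2003, 0.1633]
eef_rot: [0.0, 1.0, -0.023, 0.001]
contact_force: [-0.4, 0.1, -0.9]
grip_width: 0.0436
finger_force: 0.0
```

>>> servo_tool --steps '[[[0,0,0,0],[0,0,0,0],[0,0,0,0],[0,0,0,0],[0,0,0,0],[0,0,0,0],[0,0,0,0],[0,0,0,0]]]' --jaw 1 --force 20

```text
t: 18.38
eef_pos: [0.5175, -0.2001, 0.1626]
eef_rot: [0.0, 1.0, -0.023, 0.0]
contact_force: [0.5, 0.3, 0.2]
grip_width: 0.0004
finger_force: 0.0
```

Run:
```python
from plant import bot
from h import *
s=bot.get_state();print(s["t"],s["eef_pos"],s["grip_width"],s["contact_force"])
b=bot.camera("scene");c=bot.camera("side")
def cr(f,x,y):
    return cv2.resize(f[y:y+150,x:x+100],None,fx=4,fy=4,interpolation=cv2.INTER_CUBIC)
cv2.imwrite("pics/rel.png",np.hstack([cr(b["frame"],190,80),cr(c["frame"],255,65)]))
```

```text
18.375 [ 0.51748723 -0.20007227  0.16255873] 0.00044486562991826253 [0.51424218 0.26143869 0.15519615]
```

View pics/rel.png

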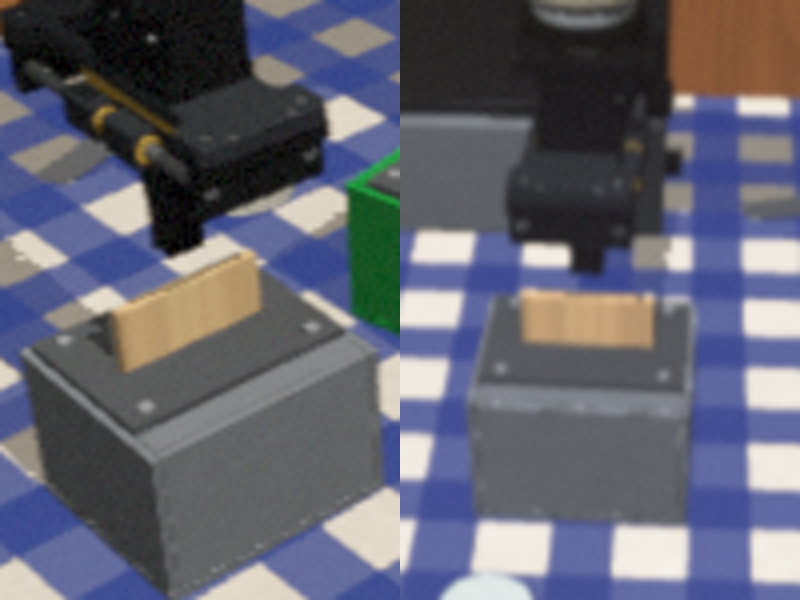

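The plate stands released, held by the felt with about 35 mm showing. Pushing down with shut fingers.

>>> servo_tool --steps '[[[0,0,0.008,0],[0,0,0.02,0],[0,0,0.028,0],[0,0,0.033,0],[0,0,0.037,0],[0,0,0.041,0],[0,0,0.045,0],[0,0,0.049,0],[0,0,0.053,0],[0,0,0.057,0],[0,0,0.061,0],[0,0,0.061,0]]]'

```text
t: 19.98
eef_pos: [0.5172, -0.1999, 0.1255]
eef_rot: [-0.0, 1.0, -0.023, -0.0]
contact_force: [-0.3, 0.1, 0.1]
grip_width: 0.0003
finger_force: 0.1
```

>>> servo_tool --steps '[[[0,0,0.003,0],[0,0,0.006,0],[0,0,0.009,0],[0,0,0.012,0],[0,0,0.015,0],[0,0,0.018,0],[0,0,0.02,0],[0,0,0.022,0],[0,0,0.022,0]]]'

```text
t: 21.1
eef_pos: [0.5174, -0.2, 0.1125]
eef_rot: [-0.0, 1.0, -0.023, -0.0]
contact_force: [-0.0, -0.1, 1.0]
grip_width: 0.0005
finger_force: 0.4
```

Now small steps to the stop.

>>> servo_tool --steps '[[[0,0,0.001,0],[0,0,0.002,0],[0,0,0.003,0],[0,0,0.004,0],[0,0,0.005,0],[0,0,0.006,0],[0,0,0.007,0],[0,0,0.007,0]]]'

```text
t: 22.1
eef_pos: [0.5175, -0.2, 0.1084]
eef_rot: [-0.0, 1.0, -0.023, 0.0]
contact_force: [0.2, 0.5, 2.1]
grip_width: 0.0004
finger_force: 0.8
```

>>> servo_tool --steps '[[[0,0,0.0007,0],[0,0,0.0014,0],[0,0,0.0021,0],[0,0,0.0021,0]]]'

```text
t: 22.6
eef_pos: [0.5175, -0.2001, 0.1072]
eef_rot: [-0.0, 1.0, -0.023, 0.0]
contact_force: [0.4, -0.6, 2.5]
grip_width: 0.0006
finger_force: 1.0
```

>>> servo_tool --steps '[[[0,0,0.0007,0],[0,0,0.0014,0],[0,0,0.002,0],[0,0,0.002,0]]]'

```text
t: 23.1
eef_pos: [0.5175, -0.2002, 0.1064]
eef_rot: [0.0, 1.0, -0.023, 0.0]
contact_force: [-1.5, 0.3, 5.6]
grip_width: 0.0004
finger_force: 2.5
```

Contact with the stop is building up at z = 0.106. I'll retreat and check.

>>> servo_tool --steps '[[[0,0,0.0012,0],[0,0,0.0012,0],[0,0,0,0],[0,0,-0.01,0],[0,0,-0.03,0],[0,0,-0.07,0],[0,0,-0.12,0],[0,0,-0.17,0],[0,0,-0.2,0],[0,0,-0.2,0],[0,0,-0.2,0]]]'

```text
t: 24.48
eef_pos: [0.5168, -0.1997, 0.2248]
eef_rot: [-0.0, 1.0, -0.023, -0.001]
contact_force: [-0.8, 0.6, -1.5]
grip_width: 0.0002
finger_force: 0.0
```

Run:
```python
from plant import bot
from h import *
s=bot.get_state();print(s["t"],s["eef_pos"],s["contact_force"])
b=bot.camera("scene");c=bot.camera("side")
def cr(f,x,y):
    return cv2.resize(f[y:y+120,x:x+100],None,fx=4,fy=4,interpolation=cv2.INTER_CUBIC)
cv2.imwrite("pics/end.png",np.hstack([cr(b["frame"],190,110),cr(c["frame"],255,95)]))
```

```text
24.475 [ 0.51683148 -0.19973347  0.22478315] [-0.78181614  0.5872709  -1.47188764]
```

View pics/end.png

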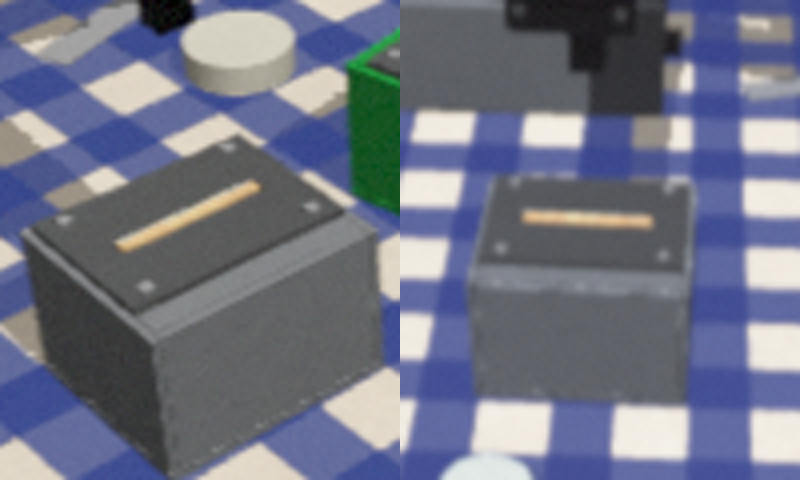

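The plate's top edge is flush in the slot in both views: a thin wood strip at scene crop (118,246)–(258,186), and the gripper is clear of it.

```bash
python3 -c "
from plant import bot
print(bot.hand_in())"
```

```text
the job is handed in; nothing more can be done
None
```

The tall plate is posted through the slot with its top edge about 1 mm above the slot plate and the gripper clear; I handed the job in at about 24.5 s, and the hand-in returned no verdict.

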